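# Drive the brass sleeve out of the pivot housing

### The arm

A 6-joint arm with a two-finger parallel gripper is mounted at the origin on the work surface. World frame = base frame: x ahead of the robot, y to its left, z up, the work surface at z = 0. Lengths are in m, angles in degrees, forces in N, time in s.
With the tool pointing down it reaches from about 0.3 to 0.75 m from the base axis. Payload 8.5 kg.
Tool frame: the origin (TCP) lies at the very end of the fingers, on their centre line; the grasp point (between the pads) lies 19 mm behind it; x points along the fingers, y is the direction in which the jaws open and shut, and the axes are right-handed (so a half turn about x gives the same grasp; the last joint's range is limited). The gripper opens to 85 mm and grips with 20 to 120 N. Pads are 22 mm wide; open, the fingers measure 114 mm over their backs; the gripper's body (76 mm by 85 mm) begins 54 mm behind the grasp point. The pads swing forward as they close: fully open they stand 13 mm farther back than shut.
Start: joints at [55.502, 21.807, 74.336, -0, 83.858, -12.336], TCP at [0.207, 0.509, 0.231] pointing down, gripper open.
Joint ranges: [-178.18, 178.18], [-50.72, 133.34], [12.68, 142.11], [-81.47, 261.47], [9.98, 163.14], [-165.26, 165.26]. Speed limits (degrees/s): [136.94, 136.94, 180, 180, 180, 180].

### API

Orientations are given as a 3x3 rotation matrix whose columns are the frame's x, y, z axes.
In Python, from rig import sensors, cams, env gives the robot as it stands.
- The arm moves only by the shell command python3 -m crank 'ROWS' [FORCE]. ROWS is a JSON object of lists of equal length, an entry for each row: "hand": the closure in counts, from 0 (fully open) to 255 (shut); "translation": the shift along the tool's x, y, z in m, a list of three; "dr": the turn, a rotation vector about the tool's x, y, z in rad, a list of three. A call has 1 to 5 rows; each row is the pose to reach, as a shift and turn from the pose commanded when the call began, along the tool's axes at that moment; what a row does not reach only later rows make up. A row lasts 1/10 s, in which the tool goes at most 50 mm and 8.59 degrees, less where a joint would pass 70% of its speed; a pose out of reach is approached as far as the arm can. A call with a gripper value outside its range is refused whole. The fingers move at their own pace and stop on an object; FORCE is the grip in N (left out, the last holds). Time passes only in rows, so rows that repeat a pose let the fingers close. It gives the time, the measured TCP pose, the force and the opening at its end, in the units of the state.
- sensors.observe(): the state, without advancing time (a new reading comes with each control period).
- cams.get_image(name): name is "side" or "top" or "wrist"; returns (picture, depth): 384x512x3 uint8, blue, green, red; 384x512 float32, m along the optical axis (not along the pixel's ray), 0 where there is no reading.
- cams.calibration(name): a dict with "vertical_fov" (degrees; the focal length in pixels is half the picture's height over the tangent of half this angle, whatever the lens; pixels are square), "cx", "cy" (the principal point, pixels), "extrinsics" (4x4, takes a point from camera to world coordinates). Camera axes: x right, y down, z forward; pixel columns grow to the right and rows downward; lengths in m; the calibration is good to about 2 mm. The wrist camera is an equidistant fisheye: a pixel r from the principal point sees the ray r / f radians off the axis. A picture is of the moment at which its call begins: read the wrist's pose just before it. calibration takes no time and is no camera call; for the wrist camera it gives the pose at the moment of the call.
- env.close_job(): hands the job in, once; it reports no verdict.
The state is a dict: "time_s": time; "q": joint angles; "qvel": joint speeds; "joint_efforts": joint torques, N m; "position": TCP position; "tool_rot": TCP orientation; "ft_force": force on the tool from outside, world axes, zero at the start; "wrist_torque": the same for the moment, N m; "grip_width": finger opening in m.
Only numpy, scipy, OpenCV 4.12 (cv2) and the standard library are available. Lean on these libraries where they do the work, as an engineer would, in place of code of your own. Each camera call takes 0.05 s, during which the arm holds its last target. There are 200 camera calls.

### The job

Drive the brass sleeve out of the grey pivot housing: take the drift rod from its wooden rack, lay it on the guide rail with its nose in the bore and let go, then take it again near its red tail end and push until the sleeve drops out of the far side into the blue tray. Then draw the drift back until its nose is just clear of the bore and leave it lying on the guide rail. Do not touch the sleeve with the fingers, and leave the other things on the bench standing where they are, above all the tall top-heavy pillar.

Things in the scene. Friction and masses are not known exactly. Their poses are not given: they have to be found in the camera images.
- fixture: Fixed pressing-out fixture. Origin: on the bench straight below the bore's entry mouth; +y = push direction, z up, x across. Base plate 120 wide, 6 thick, y -165 to 210 mm. Grey housing block: x +-32, y 0 to 100, top z 92 mm; a knob on it at y 56 up to z 110; its feet reach x +-48, z 18 mm.
- bore_mouth (a point): Centre of the bore's entry mouth, 62 mm above the bench; axes as the fixture. The round bore, 24 mm diameter, runs level along +y, 100 mm through the housing. A spring ball in its roof 56 mm in brakes the sleeve (a push of about 2 to 8 N moves it) and clears the rod.
- bore_exit (a point): Centre of the bore's exit, on the bore axis 100 mm beyond the mouth; axes as the fixture.
- rail_mid (a point): Middle of the aluminium guide rail, bottom of its shallow V-groove, 51 mm above the bench, 80 mm before the mouth; axes as the fixture. Rail 140 mm long along y (10 to 150 mm before the mouth), only 14 mm wide: fingers can straddle rail and rod anywhere. Its edges are at z 54 mm. The rod lying in it has its axis at z 61 mm, in line with the bore. Feet 30 mm wide, z to 16 mm.
- tray_floor (a point): Centre of the floor of the open blue catch tray beyond the exit, 13 mm above the bench, 153.5 mm past the mouth; axes as the fixture. Tray 100 x 100 mm outside, walls 4 mm, rim 40 mm above the bench; fixed.
- drift: The drift: plain aluminium rod, 18 mm diameter, 200 mm long, about 150 g, lying level. Origin at its middle; own y runs along the rod, +y to the nose (edge slightly chamfered, black ring 17 mm from it); the last 45 mm at the tail (-y) are red. It may roll about its own y.
- drift_nose (a point): Centre of the drift's nose end, 100 mm from its middle.
- drift_tail (a point): Centre of the drift's red tail end, 100 mm from its middle.
- rack: Fixed wooden rack with the drift. Origin on the bench; y along the rod, nose to +y. Base 70 wide, y -125 to 90, 8 mm thick. Tail half of the rod lies in an open-topped slot 22 wide between walls, 58 wide overall, 70 high, y -124 to 0: no room for fingers. From y 0 to 70 the rod is free, 32 mm above the base; a post y 70 to 78, 20 wide, carries the nose. Rod axis z 49 mm; lifts straight up.
- sleeve: The brass sleeve to be driven out: 22 mm outside diameter, 36 mm long, 70 g, lying in the bore, out of sight from above at the start. Origin at its centre; own y is its axis; it may roll. Its near end starts about 28 to 42 mm inside the entry mouth. It leaves the housing when the drift's nose reaches the exit (nose 100 to 110 mm past the mouth).
- pillar: Bystander, origin at its underside: a tall, top-heavy bench pillar: grey disc foot 72 mm across, thin 10 mm steel stem, black 50 x 36 x 45 mm head on top, 218 mm tall, stands behind the guide rail's tail; tips over easily
- dropper: Bystander, origin at its underside: a small amber dropper bottle with black cap, 38 mm across, 85 mm tall
- masses: Bystander, origin at its underside: a stepped stack of brass slotted masses with a thin top stem, 48 mm across, 60 mm tall
- beaker: Bystander, origin at its underside: an empty glass beaker, 68 mm across, 85 mm tall
- steel_collar: Bystander, origin at its underside: a plain steel disc-shaped collar, 32 mm across, 25 mm tall, standing on the bench between robot and fixture
- driver: Bystander, origin at its underside at mid-length: a screwdriver with yellow handle, 170 mm long, lying on the bench
- parts_bin: Bystander, origin at its underside: an open grey plastic bin, 110 x 90 x 45 mm
Things that resemble listed ones, but are neither listed nor needed, are in the scene too. What is meant by the drift is not orange, and is the larger of those in its own colour.

How it is judged (in metres and radians):
On the way, in this order (a step that is already met when the one before it is completed fails the run):
1. the drift lies on the guide rail with its nose in the bore, let go, the sleeve still in the housing (x of drift in the frame of fixture between -0.005 and 0.005 m and z of drift in the frame of fixture between 0.055 and 0.067 m and angle between the y axis of drift and the y axis of fixture, either way round below 0.06 rad and contact force between the fingers and drift below 0.1 N and y of drift_nose in the frame of fixture above 0.004 m and y of sleeve in the frame of fixture below 0.09 m and z of sleeve in the frame of fixture between 0.055 and 0.068 m), for 0.2 s.
2. the sleeve has dropped out of the far side into the tray, driven by the drift (x of sleeve in the frame of fixture between -0.05 and 0.05 m and y of sleeve in the frame of fixture between 0.103 and 0.204 m and z of sleeve in the frame of fixture below 0.038 m and y of drift_nose in the frame of fixture above 0.07 m), for 0.1 s.
At the end, for the whole second after the job is handed in: The sleeve lies at rest in the tray; the drift lies at rest on the guide rail (middle within 5 mm of the rail's centre line and 6 mm of its resting height, in line within 0.06 rad), let go, nose 1 to 45 mm before the bore's entry mouth (x of drift in the frame of fixture between -0.005 and 0.005 m and z of drift in the frame of fixture between 0.055 and 0.067 m and angle between the y axis of drift and the y axis of fixture, either way round below 0.06 rad and contact force between the fingers and drift below 0.1 N and y of drift_nose in the frame of fixture between -0.045 and -0.001 m and x of sleeve in the frame of fixture between -0.05 and 0.05 m and y of sleeve in the frame of fixture between 0.103 and 0.204 m and z of sleeve in the frame of fixture below 0.038 m and linear speed of each of sleeve, drift below 0.02 m/s); the robot touches nothing.
It fails at once if the fingers touch the sleeve (contact force between the fingers and sleeve above 0.3 N).
It fails at once if the tall pillar is tipped (angle between pillar's own z axis and vertical above 0.3 rad).
It fails at once if a bystander (pillar, dropper, masses, beaker, steel collar, driver or parts bin) is shifted by more than 30 mm (distance of any of pillar, dropper, masses, beaker, steel_collar, driver, parts_bin from where it was at the start of the episode above 0.03 m).
It also fails if it takes over 51 s, if anything falls off the work surface, if the arm or the gripper's body presses on something with over 40 N, if the wrist force passes 120 N, or if a joint passes its speed limit or range.

## Working session

There is one attempt and no reset: what is moved stays moved. The work goes in short steps, Python scripts to look and compute and a shell command to move; the robot and the scene stay as the last step left them, time stands still between calls to the robot, and variables do not carry over. Pictures are saved under pics/ and viewed, about 8 in all and at most 12, crops included, and the job is handed in when it is done.

```bash
mkdir -p pics; ls; python3 - <<'E'
from rig import sensors,cams
import cv2,numpy as np
s=sensors.observe();print(s['time_s'],s['position'],np.round(s['tool_rot'],3).tolist(),s['grip_width'])
for n in('top','side'):
    im,d=cams.get_image(n);cv2.imwrite(f'pics/{n}0.png',im);np.save(f'pics/{n}0.npy',d)
    c=cams.calibration(n);print(n,c['vertical_fov'],c['cx'],c['cy'],np.round(c['extrinsics'],3).tolist())
a=cv2.imread('pics/top0.png');cv2.imwrite('pics/top0b.png',cv2.resize(a,(800,600),interpolation=cv2.INTER_CUBIC))
E
```

```text
pics
0.0 [0.20731141 0.50913618 0.2307118 ] [[-0.001, 0.377, 0.926], [-0.001, 0.926, -0.377], [-1.0, -0.001, -0.0]] 0.08551418253627047
top 52.65977037014666 260.13276525495337 194.91889789526735 [[0.011, -0.978, 0.209, 0.237], [-1.0, -0.011, 0.004, -0.021], [-0.002, -0.209, -0.978, 1.279], [0.0, 0.0, 0.0, 1.0]]
side 57.85841153112933 261.0457268568723 191.61714024812576 [[0.981, -0.138, 0.139, 0.334], [-0.195, -0.649, 0.735, -0.788], [-0.011, -0.748, -0.663, 0.757], [0.0, 0.0, 0.0, 1.0]]
```

View pics/top0b.png

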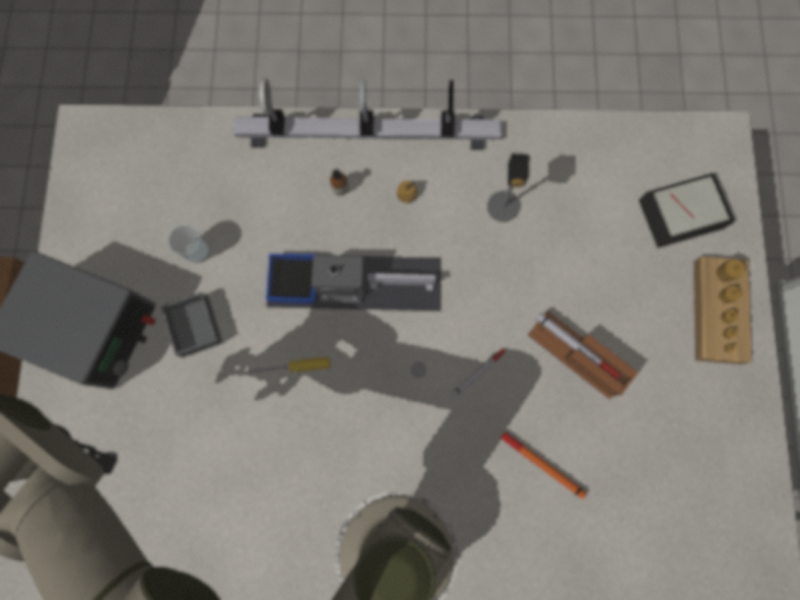

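View pics/side0.png

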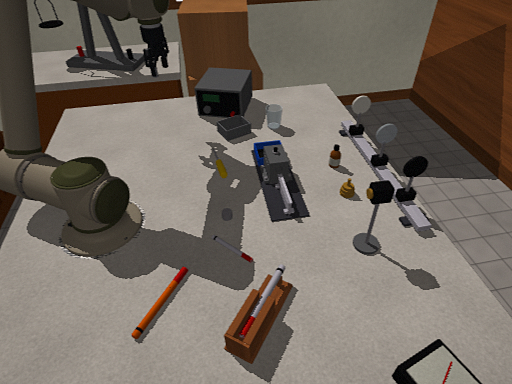

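The candidates in the top view (800x600 pixels) are:
- White/red rod in the wooden rack, (540,318)-(625,380).
- Small grey/red rod on the bench, (458,390)-(503,352).
- Orange rod, (503,435)-(585,494).

The rack rod fits: it isn't orange, it's the larger of the two grey/red ones, and it lies in the rack. The fixture runs from the tray at (290,278) to the rail at (405,280), with its tail to the right. The pillar's foot is at (504,206). I'll confirm in an enlarged crop.

```bash
python3 - <<'E'
import cv2,numpy as np
t=cv2.imread('pics/top0.png');s=cv2.imread('pics/side0.png')
def c(im,x,y,w,h,k):return cv2.resize(im[y:y+h,x:x+w],None,fx=k,fy=k,interpolation=cv2.INTER_CUBIC)
A=c(t,165,150,132,55,6)          # 792x330
B=np.hstack([c(t,330,192,88,66,4),c(s,220,255,88,66,4)])  #704x264
o=np.zeros((594,792,3),np.uint8);o[:330]=A;o[330:,:704]=B
cv2.imwrite('pics/crop1.png',o)
E
```

```text
(no output)
```

View pics/crop1.png

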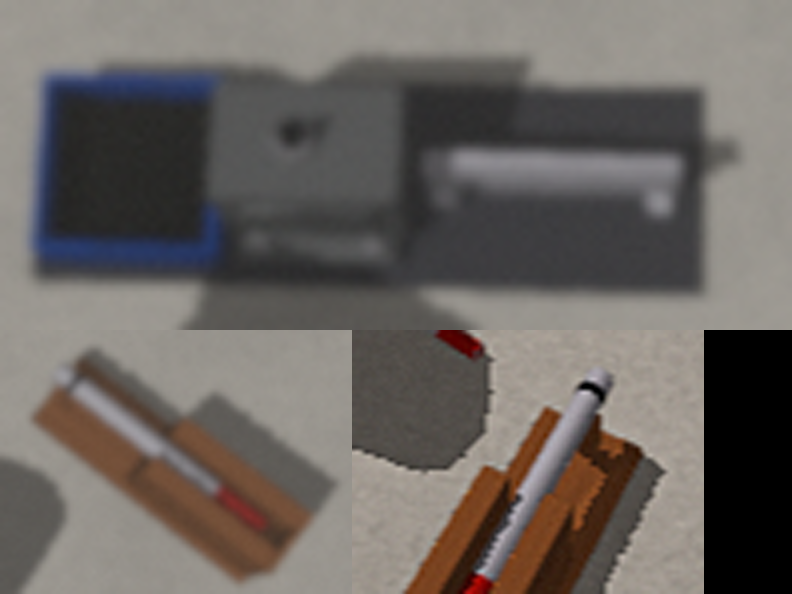

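The crop confirms it: the rack rod has the black ring at its nose and a red tail. In original top pixels, the nose is at about (346,203) and the tail at (396,241). The rail runs (236,177)-(279,178).

```bash
cat > h.py <<'E'
import numpy as np,cv2
from rig import sensors,cams
def K(c):return 192/np.tan(np.radians(c['vertical_fov'])/2)
def ray(c,u,v,fish=False):
    f=K(c);x=(u-c['cx'])/f;y=(v-c['cy'])/f
    if fish:
        r=np.hypot(x,y);k=np.sin(r)/max(r,1e-9);d=np.array([x*k,y*k,np.cos(r)])
    else: d=np.array([x,y,1.])
    E=np.array(c['extrinsics']);return E[:3,3],E[:3,:3]@d
def onz(c,u,v,z,fish=False):
    o,d=ray(c,u,v,fish);return o+d*(z-o[2])/d[2]
def cross(a,b): # closest point of two rays
    (o,d),(p,e)=a,b;t=np.linalg.lstsq(np.c_[d,-e],p-o,rcond=None)[0]
    P,Q=o+d*t[0],p+e*t[1];return (P+Q)/2,np.linalg.norm(P-Q)
def proj(c,P,fish=False):
    E=np.array(c['extrinsics']);q=E[:3,:3].T@(np.array(P)-E[:3,3]);f=K(c)
    if fish:
        h=np.hypot(q[0],q[1]);r=np.arctan2(h,q[2]);return c['cx']+f*r*q[0]/h,c['cy']+f*r*q[1]/h
    return c['cx']+f*q[0]/q[2],c['cy']+f*q[1]/q[2]
def rel(P,yaw_axis=None):
    s=sensors.observe();return np.array(s['tool_rot']).T@(np.array(P)-s['position'])
E
python3 - <<'E'
from h import *
np.set_printoptions(precision=4,suppress=True)
ct=cams.calibration('top');cs=cams.calibration('side')
d=np.load('pics/top0.npy')
def td(u,v):
    o,r=ray(ct,u,v);return o+r*d[int(v+.5),int(u+.5)]
for n,u,v,z in[('nose',346.2,203.2,.049),('tail',396.2,241.2,.049),('mid',371,222,.049),('railM',235.8,177.2,.054),('railT',278.8,178.3,.054),('plTR',282,165,.006),('plBR',282,198.3,.006),('hTR',232,165,.092),('hBR',231,185,.092),('hTL',201,165,.092),('hBL',201,184,.092),('pillar',322.5,132,.005),('collar',268,237,.025),('tray TL',173,163,.04),('trayBL',171,191.5,.04)]:
    print(n,onz(ct,u,v,z),td(u,v))
# side nose of rod: crop (598,375)->
u,v=220+(598-352)/4,255+(375-330)/4
print(cross(ray(cs,u,v),ray(ct,346.2,203.2)))
E
```

```text
nose [ 0.4749 -0.2937  0.049 ] [ 0.4736 -0.2922  0.0559]
tail [ 0.3544 -0.4473  0.049 ] [ 0.3551 -0.4498  0.0417]
mid [ 0.4147 -0.3707  0.049 ] [ 0.4135 -0.3685  0.0569]
railM [0.5563 0.0641 0.054 ] [0.5567 0.0642 0.0526]
railT [ 0.5541 -0.0761  0.054 ] [ 0.5667 -0.0783  0.0054]
plTR [ 0.6135 -0.0891  0.006 ] [ 0.6115 -0.0887  0.0125]
plBR [ 0.4976 -0.089   0.006 ] [ 0.4982 -0.0892  0.003 ]
hTR [0.5863 0.0745 0.092 ] [0.5881 0.075  0.0859]
hBR [0.5209 0.0759 0.092 ] [0.5267 0.0779 0.0679]
hTL [0.5852 0.1731 0.092 ] [0.5857 0.1734 0.0904]
hBL [0.5231 0.1704 0.092 ] [0.528  0.1737 0.0716]
pillar [ 0.7345 -0.2299  0.005 ] [ 0.7308 -0.2284  0.0145]
collar [ 0.3656 -0.0428  0.025 ] [ 0.3654 -0.0427  0.0277]
tray TL [0.6064 0.275  0.04  ] [0.6053 0.2741 0.0438]
trayBL [0.5093 0.2759 0.04  ] [0.516  0.2832 0.0098]
(array([ 0.4748, -0.2919,  0.0578]), np.float64(0.0031180140210549105))
```

```bash
cat >> h.py <<'E'
from scipy.spatial.transform import Rotation as R
def rot(psi):
    c,s=np.cos(np.radians(psi)),np.sin(np.radians(psi));return np.array([[0,c,s],[0,s,-c],[-1,0,0]])
def plan(wps,start=None):
    s=sensors.observe();p,M=(np.array(s['position']),np.array(s['tool_rot'])) if start is None else (np.array(start[0]),rot(start[1]))
    for q,psi in wps:
        N=rot(psi);d=M.T@(np.array(q)-p);r=R.from_matrix(M.T@N).as_rotvec()
        print(np.round(d,4).tolist(),np.round(r,4).tolist(),'dist%.3f deg%.1f'%(np.linalg.norm(d),np.degrees(np.linalg.norm(r))));p,M=np.array(q),N
E
python3 - <<'E'
from h import *
a=np.array([.207,.509,.231]);b=np.array([.43,-.35,.22])
plan([(a+(b-a)*k/4,67.85+(-38.1-67.85)*k/4) for k in(1,2,3,4)])
c=cams.calibration('wrist');s=sensors.observe()
E=np.array(c['extrinsics']);T=np.array(s['tool_rot']);print(np.round(T.T@E[:3,:3],3).tolist(),np.round(T.T@(E[:3,3]-s['position']),3),c['vertical_fov'])
E
```

```text
[0.0027, -0.1781, 0.1324] [0.4621, 0.0, 0.0013] dist0.222 deg26.5
[0.0028, -0.1001, 0.198] [0.4623, 0.0, 0.0] dist0.222 deg26.5
[0.0028, -0.0012, 0.2219] [0.4623, 0.0, 0.0] dist0.222 deg26.5
[0.0028, 0.0978, 0.1991] [0.4623, 0.0, 0.0] dist0.222 deg26.5
[[-0.001, -0.275, 0.961], [1.0, -0.001, 0.0], [0.001, 0.961, 0.275]] [-0.142 -0.001 -0.07 ] 65.70646984690485
```

```bash
python3 -m crank '{"hand":[0,0,0,0,0],"translation":[[0.003,-0.178,0.132],[0.003,-0.178,0.132],[0.003,-0.178,0.132],[0.003,-0.178,0.132],[0.003,-0.178,0.132]],"dr":[[0.462,0,0],[0.462,0,0],[0.462,0,0],[0.462,0,0],[0.462,0,0]]}'
python3 -m crank '{"hand":[0,0,0,0,0],"translation":[[0.003,-0.1,0.198],[0.003,-0.1,0.198],[0.003,-0.1,0.198],[0.003,-0.1,0.198],[0.003,-0.1,0.198]],"dr":[[0.462,0,0],[0.462,0,0],[0.462,0,0],[0.462,0,0],[0.462,0,0]]}'
python3 -m crank '{"hand":[0,0,0,0,0],"translation":[[0.003,-0.001,0.222],[0.003,-0.001,0.222],[0.003,-0.001,0.222],[0.003,-0.001,0.222],[0.003,-0.001,0.222]],"dr":[[0.462,0,0],[0.462,0,0],[0.462,0,0],[0.462,0,0],[0.462,0,0]]}'
python3 -m crank '{"hand":[0,0,0,0,0],"translation":[[0.003,0.098,0.199],[0.003,0.098,0.199],[0.003,0.098,0.199],[0.003,0.098,0.199],[0.003,0.098,0.199]],"dr":[[0.462,0,0],[0.462,0,0],[0.462,0,0],[0.462,0,0],[0.462,0,0]]}'
python3 - <<'E'
from h import *
c=cams.calibration('wrist');im,d=cams.get_image('wrist');cv2.imwrite('pics/w1.png',im);np.savez('pics/w1.npz',d=d,**c)
s=sensors.observe();print(s['position'],np.round(s['tool_rot'],3).tolist())
for P in([.4745,-.2925,.049],[.354,-.447,.049]):print(proj(c,P,True))
E
```

```text
time_s: 0.6
position: [0.2625, 0.2919, 0.2281]
tool_rot: [[-0.0, 0.752, 0.659], [-0.001, 0.659, -0.752], [-1.0, -0.001, 0.0]]
ft_force: [-1.3, 1.1, -1.6]
grip_width: 0.085
time_s: 1.1
position: [0.3188, 0.0771, 0.2253]
tool_rot: [[0.0, 0.967, 0.253], [-0.001, 0.253, -0.967], [-1.0, -0.0, 0.001]]
ft_force: [0.5, 0.4, -0.4]
grip_width: 0.0855
time_s: 1.6
position: [0.3749, -0.1384, 0.222]
tool_rot: [[-0.0, 0.979, -0.204], [-0.0, -0.204, -0.979], [-1.0, -0.0, 0.0]]
ft_force: [0.1, 1.4, -0.8]
grip_width: 0.0854
time_s: 2.1
position: [0.4307, -0.353, 0.2182]
tool_rot: [[-0.001, 0.786, -0.619], [0.0, -0.619, -0.786], [-1.0, -0.001, 0.0]]
ft_force: [1.0, 0.1, -0.4]
grip_width: 0.0851
[ 0.43091197 -0.3543677   0.21789912] [[-0.001, 0.786, -0.619], [-0.0, -0.619, -0.786], [-1.0, -0.0, 0.001]]
(np.float64(257.2384335599545), np.float64(102.0053869921665))
(np.float64(258.59776966647416), np.float64(270.8219999965156))
```

View pics/w1.png

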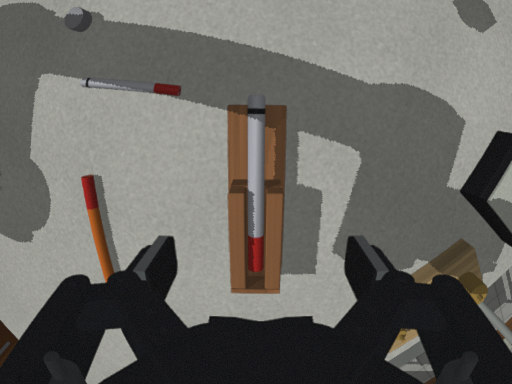

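The wrist view shows the rod upright and centred: nose at about (257,97), black ring (256,111), tail (257,271), and the slot walls starting at row 185.

```bash
python3 - <<'E'
from h import *
np.set_printoptions(precision=4,suppress=True)
z=np.load('pics/w1.npz');c={k:z[k] for k in z.files if k!='d'};d=z['d'];ct=cams.calibration('top')
for n,u,v,t in(('nose',257,98,(346.2,203.2)),('tail',257,271,(396.2,241.2))):
    print(n,onz(c,u,v,.049,True),cross(ray(c,u,v,True),ray(ct,*t)))
print('wall',onz(c,257,183,.070,True),'basefront',onz(c,257,105,.008,True))
# wrist depth along rod's crest
for v in(105,120,150,170):
    o,r=ray(c,257,v,True);E=c['extrinsics'];print(v,o+r/(r@E[:3,2])*d[v,257])
E
```

```text
nose [ 0.4769 -0.2891  0.049 ] (array([ 0.475 , -0.2906,  0.0575]), np.float64(0.004349745103757097))
tail [ 0.3523 -0.446   0.049 ] (array([ 0.3538, -0.4452,  0.0527]), np.float64(0.00168814445010633))
wall [ 0.4242 -0.356   0.07  ] basefront [ 0.4723 -0.2942  0.008 ]
105 [ 0.4724 -0.2949  0.0568]
120 [ 0.4629 -0.3069  0.0561]
150 [ 0.4437 -0.3311  0.0565]
170 [ 0.4305 -0.3478  0.0557]
```

```bash
python3 - <<'E'
from h import *
g=np.array([.4424,-.3327,.030])
plan([(g+[0,0,.08],-38.4),(g,-38.4),(g+[0,0,.11],-38.4)])
E
```

```text
[0.1079, -0.0044, -0.0242] [0.003, 0.0006, 0.0003] dist0.111 deg0.2
[0.08, 0.0, 0.0] [0.0, 0.0, 0.0] dist0.080 deg0.0
[-0.11, 0.0, 0.0] [0.0, 0.0, 0.0] dist0.110 deg0.0
```

```bash
python3 -m crank '{"hand":[0,0,0,0,0],"translation":[[0.054,-0.0044,-0.024],[0.108,-0.0044,-0.0242],[0.148,-0.0044,-0.0242],[0.188,-0.0044,-0.0242],[0.188,-0.0044,-0.0242]],"dr":[[0.003,0,0],[0.003,0,0],[0.003,0,0],[0.003,0,0],[0.003,0,0]]}'
python3 -m crank '{"hand":[255,255,255,255,255],"translation":[[0,0,0],[0,0,0],[0,0,0],[0,0,0],[0,0,0]],"dr":[[0,0,0],[0,0,0],[0,0,0],[0,0,0],[0,0,0]]}' 40
python3 -m crank '{"hand":[255,255,255,255,255],"translation":[[0,0,0],[0,0,0],[0,0,0],[0,0,0],[0,0,0]],"dr":[[0,0,0],[0,0,0],[0,0,0],[0,0,0],[0,0,0]]}'
python3 -m crank '{"hand":[255,255,255,255,255],"translation":[[-0.01,0,0],[-0.02,0,0],[-0.05,0,0],[-0.08,0,0],[-0.11,0,0]],"dr":[[0,0,0],[0,0,0],[0,0,0],[0,0,0],[0,0,0]]}'
```

```text
time_s: 2.65
position: [0.4399, -0.3251, 0.0267]
tool_rot: [[-0.007, 0.786, -0.619], [0.008, -0.619, -0.786], [-1.0, -0.011, -0.002]]
ft_force: [-0.3, 0.8, -0.3]
grip_width: 0.0856
time_s: 3.15
position: [0.4423, -0.328, 0.0324]
tool_rot: [[0.001, 0.786, -0.619], [-0.001, -0.619, -0.786], [-1.0, 0.002, 0.0]]
ft_force: [-0.8, 0.5, 7.1]
grip_width: 0.0169
time_s: 3.65
position: [0.4423, -0.328, 0.0325]
tool_rot: [[0.001, 0.786, -0.618], [-0.001, -0.618, -0.786], [-1.0, 0.002, 0.0]]
ft_force: [-0.9, 0.8, 6.8]
grip_width: 0.0169
time_s: 4.15
position: [0.4419, -0.3274, 0.1432]
tool_rot: [[0.0, 0.786, -0.619], [-0.0, -0.619, -0.786], [-1.0, 0.0, -0.0]]
ft_force: [-0.5, 0.6, -2.4]
grip_width: 0.0169
```

```bash
python3 - <<'E'
from h import *
a=np.array([.4419,-.3274,.1432]);b=np.array([.555,-.007,.11])
plan([((a+b)/2,-19),(b,0)])
E
```

```text
[0.0166, -0.0547, -0.1609] [-0.3354, -0.0, -0.0002] dist0.171 deg19.2
[0.0166, 0.0013, -0.1699] [-0.3316, 0.0, 0.0] dist0.171 deg19.0
```

```bash
python3 -m crank '{"hand":[255,255,255,255,255],"translation":[[0.003,-0.011,-0.032],[0.007,-0.022,-0.064],[0.01,-0.033,-0.097],[0.013,-0.044,-0.129],[0.0166,-0.0547,-0.161]],"dr":[[-0.067,0,0],[-0.134,0,0],[-0.2,0,0],[-0.268,0,0],[-0.335,0,0]]}'
python3 -m crank '{"hand":[255,255,255,255,255],"translation":[[0.004,0,-0.043],[0.008,0,-0.085],[0.012,0.001,-0.128],[0.0166,0.0013,-0.17],[0.0166,0.0013,-0.17]],"dr":[[-0.084,0,0],[-0.166,0,0],[-0.25,0,0],[-0.332,0,0],[-0.332,0,0]]}'
python3 - <<'E'
from h import *
c=cams.calibration('wrist');im,d=cams.get_image('wrist');cv2.imwrite('pics/w2.png',im);np.savez('pics/w2.npz',d=d,**c)
s=sensors.observe();print(s['position'],np.round(s['tool_rot'],3).tolist())
cv2.imwrite('pics/w2c.png',cv2.resize(im[40:290,150:370],None,fx=2.4,fy=2.4,interpolation=cv2.INTER_CUBIC))
for P in([.5545,.074,.062],[.555,-.076,.051],[.555,.044,.129]):print(proj(c,P,True))
E
```

```text
time_s: 4.65
position: [0.4989, -0.1659, 0.1255]
tool_rot: [[0.001, 0.946, -0.323], [-0.0, -0.323, -0.946], [-1.0, 0.001, 0.0]]
ft_force: [0.8, 0.4, -1.7]
grip_width: 0.0168
time_s: 5.15
position: [0.5558, -0.0027, 0.1083]
tool_rot: [[-0.0, 1.0, 0.007], [0.001, 0.007, -1.0], [-1.0, -0.0, -0.001]]
ft_force: [-0.5, -1.1, -1.9]
grip_width: 0.0169
[ 0.55542378 -0.00484673  0.10843222] [[-0.0, 1.0, 0.004], [0.0, 0.004, -1.0], [-1.0, -0.0, -0.0]]
(np.float64(259.40538373161826), np.float64(95.10700496209532))
(np.float64(259.1070019658607), np.float64(292.0368945086627))
(np.float64(259.97043189514176), np.float64(161.26840344348))
```

View pics/w2c.png

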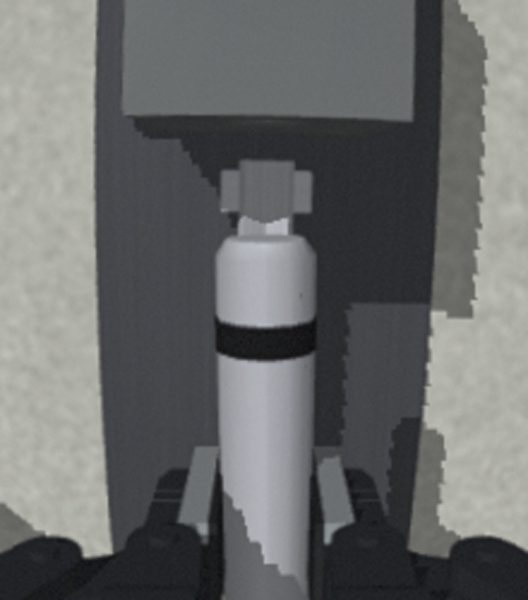

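The crop shows the nose tip, with its centre at about (266,240), already over the rail's front end at (266,160). The housing's front edge runs (123,113)-(413,121).

```bash
python3 - <<'E'
from h import *
np.set_printoptions(precision=4,suppress=True)
z=np.load('pics/w2.npz');c={k:z[k] for k in z.files if k!='d'}
f=lambda u,v,zz:onz(c,150+u/2.4,40+v/2.4,zz,True)
print('rail tip L,R',f(240,161,.054),f(294,161,.054))
print('housing',f(123,114,.092),f(413,121,.092))
print('rod ring L/R',f(216,335,.1274),f(316,335,.1274));print('nose',f(266,238,.127), 'rod back',f(220,460,.1274),f(312,460,.1274))
print('base L/R at top',f(97,5,.006),f(442,5,.006),'low',f(103,400,.006),f(430,400,.006))
im=cv2.imread('pics/w2.png')
print(sensors.observe()['position'])
E
```

```text
rail tip L,R [0.5484 0.0664 0.054 ] [0.5631 0.0665 0.054 ]
housing [0.5238 0.0773 0.092 ] [0.5877 0.0762 0.092 ]
rod ring L/R [0.5466 0.0358 0.1274] [0.5643 0.0359 0.1274]
nose [0.5553 0.053  0.127 ] rod back [0.5469 0.0117 0.1274] [0.5642 0.0118 0.1274]
base L/R at top [0.4974 0.1227 0.006 ] [0.6157 0.1237 0.006 ] low [ 0.4962 -0.0189  0.006 ] [ 0.6166 -0.0183  0.006 ]
[ 0.5554 -0.0048  0.1084]
```

```bash
python3 -m crank '{"hand":[255,255,255,255,255],"translation":[[0.02,0.0005,0],[0.04,0.0005,0],[0.055,0.0005,0],[0.061,0.0005,0],[0.061,0.0005,0]],"dr":[[0,0,0],[0,0,0],[0,0,0],[0,0,0],[0,0,0]]}'
python3 -m crank '{"hand":[255,255,255],"translation":[[0.001,0,0],[0.002,0,0],[0.002,0,0]],"dr":[[0,0,0],[0,0,0],[0,0,0]]}'
python3 - <<'E'
from h import *
np.set_printoptions(precision=4,suppress=True)
c=cams.calibration('wrist');im,d=cams.get_image('wrist')
E=np.array(c['extrinsics'])
for v in range(150,260,15):
    o,r=ray(c,260.5,v,True);print(v,o+r/(r@E[:3,2])*d[v,260])
s=sensors.observe();print(s['position'],s['ft_force'])
E
```

```text
time_s: 5.7
position: [0.5555, -0.0077, 0.0471]
tool_rot: [[-0.001, 1.0, -0.001], [0.0, -0.001, -1.0], [-1.0, -0.001, -0.0]]
ft_force: [-0.3, -0.1, -1.9]
grip_width: 0.0168
time_s: 6.0
position: [0.5559, -0.0072, 0.0458]
tool_rot: [[0.001, 1.0, -0.0], [-0.0, -0.0, -1.0], [-1.0, 0.001, 0.0]]
ft_force: [-1.9, -0.9, 0.4]
grip_width: 0.0169
150 [0.5556 0.0447 0.0698]
165 [0.5556 0.0387 0.0704]
180 [0.5556 0.0325 0.0702]
195 [0.5556 0.0261 0.07  ]
210 [0.5556 0.0197 0.0705]
225 [0.5556 0.0126 0.0697]
240 [0.5556 0.0052 0.0693]
255 [ 0.5556 -0.0019  0.07  ]
[ 0.5559 -0.0072  0.0457] [-2.1213 -0.6467  0.5315]
```

```bash
python3 -m crank '{"hand":[255,255,255,255,255],"translation":[[0,0,-0.01],[0,0,-0.02],[0,0,-0.03],[0,0,-0.039],[0,0,-0.039]],"dr":[[0,0,0],[0,0,0],[0,0,0],[0,0,0],[0,0,0]]}'
python3 - <<'E'
from h import *
im,d=cams.get_image('wrist');cv2.imwrite('pics/w3c.png',cv2.resize(im[20:270,130:390],None,fx=2,fy=2,interpolation=cv2.INTER_CUBIC))
s=sensors.observe();print(s['position'],s['ft_force'])
E
```

```text
time_s: 6.55
position: [0.5557, 0.0336, 0.0452]
tool_rot: [[0.0, 1.0, 0.002], [0.001, 0.002, -1.0], [-1.0, 0.0, -0.001]]
ft_force: [-0.9, 1.2, -0.0]
grip_width: 0.0166
[0.55575612 0.03305717 0.04516066] [-0.82769006  1.44866152 -0.4358308 ]
```

View pics/w3c.png

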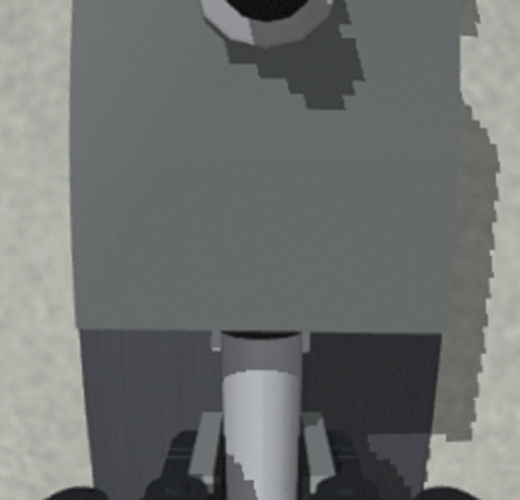

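The black ring is right at the housing face at about (262,335), so the nose is about 14 mm inside, and nothing is pushing back. I'll release, then slide the open fingers back to the tail.

```bash
python3 -m crank '{"hand":[0,0,0,0,0],"translation":[[0,0,0],[0,0,0],[0,0,0],[0,0,0],[0,0,0]],"dr":[[0,0,0],[0,0,0],[0,0,0],[0,0,0],[0,0,0]]}'
python3 -m crank '{"hand":[0,0,0,0,0],"translation":[[0,0,0],[0,0,0],[0,0,0.02],[0,0,0.06],[0,0,0.09]],"dr":[[0,0,0],[0,0,0],[0,0,0],[0,0,0],[0,0,0]]}'
python3 -m crank '{"hand":[0,0,0,0],"translation":[[0,0,0.02],[0,0,0.036],[0,0,0.036],[0,0,0.036]],"dr":[[0,0,0],[0,0,0],[0,0,0],[0,0,0]]}'
python3 - <<'E'
from h import *
t,d=cams.get_image('top');im,d=cams.get_image('wrist')
a=cv2.resize(im[0:384,130:390],(520,768))[:600];b=cv2.resize(t[150:205,200:310],None,fx=2.5,fy=2.5)
o=np.zeros((600,800,3),np.uint8);o[:,:520]=a;o[:b.shape[0],522:522+b.shape[1]]=b[:,:278];cv2.imwrite('pics/w4.png',o)
s=sensors.observe();print(s['time_s'],s['position'],s['ft_force'])
E
```

```text
time_s: 7.1
position: [0.5558, 0.0319, 0.0451]
tool_rot: [[0.0, 1.0, -0.0], [-0.0, -0.0, -1.0], [-1.0, 0.0, 0.0]]
ft_force: [-0.5, 0.1, -0.6]
grip_width: 0.0849
time_s: 7.6
position: [0.5558, -0.0594, 0.0452]
tool_rot: [[0.0, 1.0, 0.0], [-0.0, 0.0, -1.0], [-1.0, 0.0, 0.0]]
ft_force: [-0.1, 0.4, 0.1]
grip_width: 0.0852
time_s: 8.0
position: [0.5557, -0.0935, 0.0451]
tool_rot: [[-0.0, 1.0, -0.0], [0.0, -0.0, -1.0], [-1.0, -0.0, -0.0]]
ft_force: [-0.6, 0.2, 0.0]
grip_width: 0.0857
8.1 [ 0.55570746 -0.09292496  0.04511645] [-0.26246353 -0.05318768 -0.13575268]
```

View pics/w4.png

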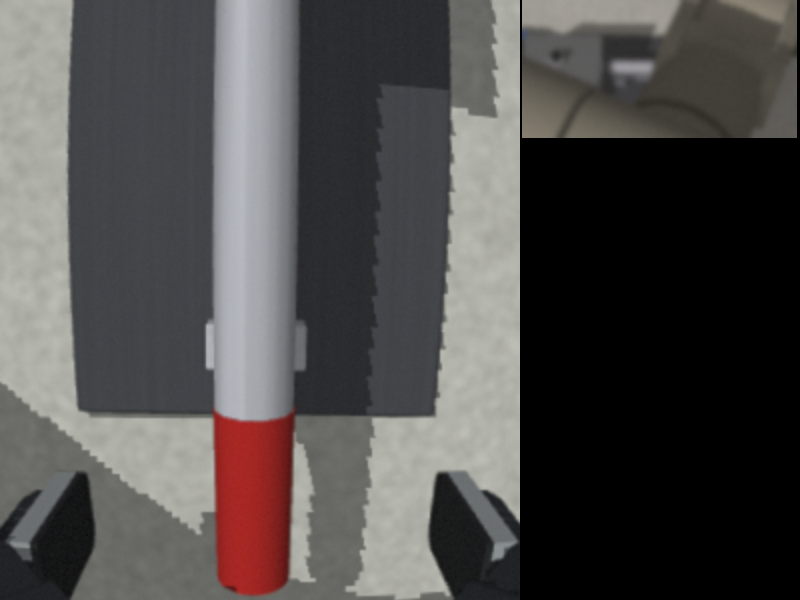

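The rod lies straight over the rail, with the red tail from (253,415) to (253,590). The open pads stand either side of its last third.

```bash
python3 - <<'E'
from h import *
np.set_printoptions(precision=4,suppress=True)
c=cams.calibration('wrist')
f=lambda u,v,z:onz(c,130+u/2,v/2,z,True)
print('tail crest',f(253,580,.07),'tail low',f(253,592,.055),'red start',f(253,418,.07),'far',f(256,10,.07),'base end',f(255,413,.006))
E
```

```text
tail crest [ 0.5535 -0.1064  0.07  ] tail low [ 0.5533 -0.121   0.055 ] red start [ 0.5537 -0.0656  0.07  ] far [0.5544 0.0178 0.07  ] base end [ 0.5536 -0.0866  0.006 ]
```

```bash
python3 -m crank '{"hand":[0,0,255,255,255],"translation":[[0,-0.0018,0],[0,-0.0018,0],[0,-0.0018,0],[0,-0.0018,0],[0,-0.0018,0]],"dr":[[0.007,0,0],[0.007,0,0],[0.007,0,0],[0.007,0,0],[0.007,0,0]]}' 35
python3 -m crank '{"hand":[255,255,255,255],"translation":[[0,0,0],[0,0,0],[0,0,0],[0,0,0]],"dr":[[0,0,0],[0,0,0],[0,0,0],[0,0,0]]}'
```

```text
time_s: 8.6
position: [0.554, -0.0939, 0.0451]
tool_rot: [[0.0, 1.0, -0.007], [-0.0, -0.007, -1.0], [-1.0, 0.0, 0.0]]
ft_force: [0.3, -0.3, 0.3]
grip_width: 0.0441
time_s: 9.0
position: [0.5538, -0.094, 0.0452]
tool_rot: [[-0.0, 1.0, -0.007], [0.0, -0.007, -1.0], [-1.0, -0.0, -0.0]]
ft_force: [-2.1, 0.1, 1.6]
grip_width: 0.0171
```

```bash
python3 -m crank '{"hand":[255,255,255,255,255],"translation":[[0,0,-0.006],[0,0,-0.012],[0,0,-0.018],[0,0,-0.024],[0,0,-0.03]],"dr":[[0,0,0],[0,0,0],[0,0,0],[0,0,0],[0,0,0]]}'
python3 -m crank '{"hand":[255,255,255,255,255],"translation":[[0,0,-0.006],[0,0,-0.012],[0,0,-0.018],[0,0,-0.024],[0,0,-0.03]],"dr":[[0,0,0],[0,0,0],[0,0,0],[0,0,0],[0,0,0]]}'
```

```text
time_s: 9.5
position: [0.5544, -0.0643, 0.0455]
tool_rot: [[0.001, 1.0, -0.007], [-0.002, -0.007, -1.0], [-1.0, 0.001, 0.002]]
ft_force: [-3.4, -8.2, 3.6]
grip_width: 0.0166
time_s: 10.0
position: [0.5545, -0.0337, 0.0454]
tool_rot: [[0.001, 1.0, -0.007], [-0.001, -0.007, -1.0], [-1.0, 0.001, 0.001]]
ft_force: [-1.8, -4.7, 4.2]
grip_width: 0.0166
```

```bash
python3 -m crank '{"hand":[255,255,255,255,255],"translation":[[0,0,-0.006],[0,0,-0.012],[0,0,-0.018],[0,0,-0.024],[0,0,-0.028]],"dr":[[0,0,0],[0,0,0],[0,0,0],[0,0,0],[0,0,0]]}'
python3 -m crank '{"hand":[255,255,255,255,255],"translation":[[0,0,-0.002],[0,0,-0.004],[0,0,-0.006],[0,0,-0.006],[0,0,-0.006]],"dr":[[0,0,0],[0,0,0],[0,0,0],[0,0,0],[0,0,0]]}'
python3 - <<'E'
from h import *
im,d=cams.get_image('side');t,e=cams.get_image('top');w,_=cams.get_image('wrist')
o=np.zeros((600,800,3),np.uint8)
a=cv2.resize(im[125:225,235:315],None,fx=5,fy=5,interpolation=cv2.INTER_CUBIC);o[:500,:400]=a
b=cv2.resize(t[155:205,160:240],None,fx=5,fy=5,interpolation=cv2.INTER_CUBIC);o[:250,400:800]=b
b=cv2.resize(w,(460,345))[:,30:430];o[252:597,400:800]=b
cv2.imwrite('pics/w5.png',o)
E
```

```text
time_s: 10.5
position: [0.5548, -0.0055, 0.0453]
tool_rot: [[0.001, 1.0, -0.007], [-0.0, -0.007, -1.0], [-1.0, 0.001, 0.0]]
ft_force: [-2.0, -4.5, 5.0]
grip_width: 0.0165
time_s: 11.0
position: [0.5548, 0.0002, 0.0453]
tool_rot: [[0.001, 1.0, -0.007], [0.0, -0.007, -1.0], [-1.0, 0.001, -0.0]]
ft_force: [-1.0, -2.8, 4.5]
grip_width: 0.0166
```

View pics/w5.png

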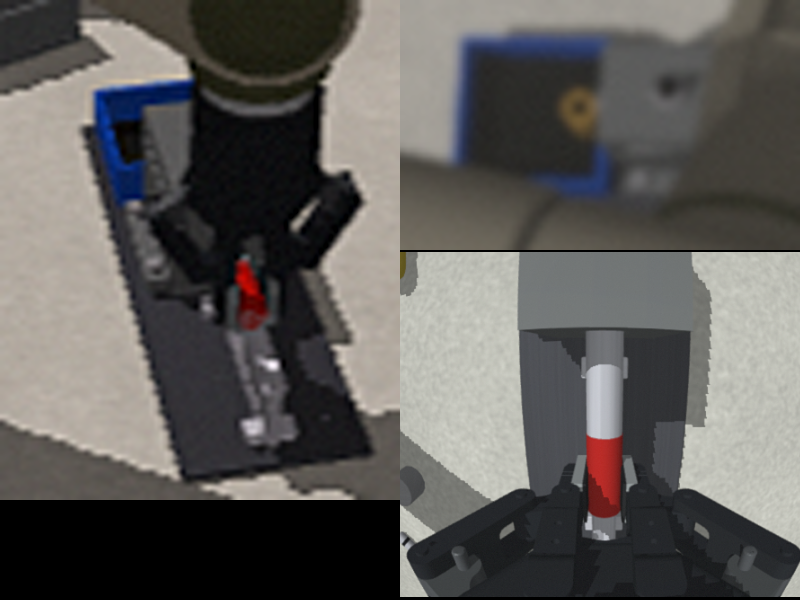

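The sleeve is out in the tray, seen end-on as a ring at (578,108) next to the exit, and the rod is still in the bore. I'll check its height before drawing back.

```bash
python3 - <<'E'
from h import *
np.set_printoptions(precision=4,suppress=True)
ct=cams.calibration('top');im,d=cams.get_image('top');E=np.array(ct['extrinsics'])
hs=cv2.cvtColor(im,cv2.COLOR_BGR2HSV)
for v in range(170,184):
    row=''
    for u in range(184,204):
        o,r=ray(ct,u,v);P=o+r*d[v,u];row+='%4d%s'%(round(P[2]*1000),'*' if hs[v,u,1]>100 and hs[v,u,0]<30 else ' ')
    print(v,row)
print(onz(ct,195.6,176.6,.049),onz(ct,195.6,176.6,.03))
E
```

```text
170   15   15 1279   14   16   15   14   16   16   16   18   13   11   12   20   13   91   95   93   95 
171   14   14   14   16   17   20   11   18   15   15   16   12   11   20   16   16   96   96   90   97 
172   14   16   16   16   13   12   18   19   15   12   16   16   11   14   21   18   93   93   92   92 
173   13   14   16   10   12   15   15   20   13    9   51*  48*  49*  53*  18   12   94   94   94   91 
174   16   10   19   18   12   17   16   16   16   55*  51*  49*  48*  51*  53   18   92   94   91   93 
175   15   16   14   14   15   13   15   11   14*  52*  49*  50*  54*  53*  50   50   93   94   94   91 
176   16   17   18   18   14   12   13   11   10*  50*  50*  50*  46*  46*  49*  50   94   94   95   94 
177   14   12   15   22   17   13   17   16   16*  57*  53*  53*  55*  53*  51*  45   94   91   96   97 
178   15   15   13   16   14   14   17   13   10*  14*  51*  52*  52*  46*  45*  42   92   92   96   98 
179   13   13   12   18   13   13   21   16   10   17*  31*  45*  49*  45*  36*  33 1279   94   96   97 
180   14   12   18   12   14   15   12   10   17   14   12*  27*  32*  35*  34   24   88   96   89   91 
181   17   12   14   17   11   16   18   17   12   14   18   10*  17*  20*  16   15   92   91   92   90 
182   14   18   15   14   18   17   14   14   19   14   17   16   15   15   17   12   97   91   97   96 
183   14   14   16   18   12   17   11   14   13   12   18   12   16   17   13   16   83   81   87   86 
[0.5582 0.1961 0.049 ] [0.5632 0.1995 0.03  ]
```

The sleeve stands upright on the tray floor (top at 50 mm), about 119 mm past the mouth. Now I'll draw the drift back.

```bash
python3 -m crank '{"hand":[255,255,255,255,255],"translation":[[0,0,0.008],[0,0,0.022],[0,0,0.037],[0,0,0.052],[0,0,0.06]],"dr":[[0,0,0],[0,0,0],[0,0,0],[0,0,0],[0,0,0]]}'
python3 -m crank '{"hand":[255,255,255,255,255],"translation":[[0,0,0.014],[0,0,0.028],[0,0,0.043],[0,0,0.056],[0,0,0.063]],"dr":[[0,0,0],[0,0,0],[0,0,0],[0,0,0],[0,0,0]]}'
python3 -m crank '{"hand":[255,255],"translation":[[0,0,0],[0,0,0]],"dr":[[0,0,0],[0,0,0]]}'
python3 - <<'E'
from h import *
np.set_printoptions(precision=4,suppress=True)
c=cams.calibration('wrist');im,d=cams.get_image('wrist');E=np.array(c['extrinsics'])
cv2.imwrite('pics/w6.png',cv2.resize(im[0:300,130:390],None,fx=2,fy=2,interpolation=cv2.INTER_CUBIC))
np.savez('pics/w6.npz',d=d,**c)
print(sensors.observe()['position'])
for v in range(20,260,30):
    o,r=ray(c,258,v,True);print(v,o+r/(r@E[:3,2])*d[v,258])
E
```

```text
time_s: 11.7
position: [0.554, -0.0592, 0.0452]
tool_rot: [[-0.0, 1.0, -0.008], [0.003, -0.008, -1.0], [-1.0, -0.0, -0.003]]
ft_force: [-1.2, 7.9, 6.6]
grip_width: 0.017
time_s: 12.2
position: [0.5535, -0.1238, 0.0448]
tool_rot: [[-0.001, 1.0, -0.008], [0.001, -0.008, -1.0], [-1.0, -0.001, -0.001]]
ft_force: [-0.6, 2.1, 1.3]
grip_width: 0.0168
time_s: 12.4
position: [0.5537, -0.1234, 0.045]
tool_rot: [[-0.0, 1.0, -0.007], [-0.001, -0.007, -1.0], [-1.0, -0.0, 0.001]]
ft_force: [-1.6, -2.6, 1.0]
grip_width: 0.017
[ 0.5537 -0.1232  0.0451]
20 [ 0.5533 -0.0189  0.0687]
50 [ 0.5532 -0.0317  0.0698]
80 [ 0.5531 -0.0437  0.0688]
110 [ 0.553  -0.0556  0.0698]
140 [ 0.5529 -0.0675  0.0688]
170 [ 0.5528 -0.0797  0.0689]
200 [ 0.5526 -0.0926  0.0684]
230 [ 0.5525 -0.1058  0.0694]
```

View pics/w6.png

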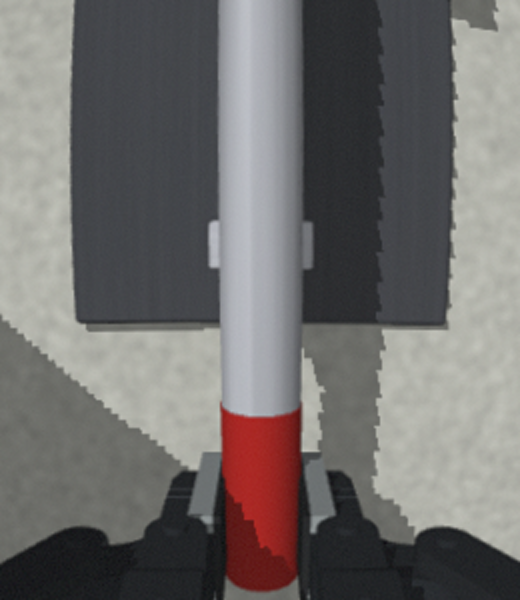

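The red band starts at about row 206 (original pixels), which puts the nose at y≈0.060, about 18 mm before the mouth. The rod rests at the right height, so I'll release and lift straight up.

```bash
python3 -m crank '{"hand":[0,0,0,0,0],"translation":[[0,0,0],[0,0,0],[0,0,0],[0,0,0],[0,0,0]],"dr":[[0,0,0],[0,0,0],[0,0,0],[0,0,0],[0,0,0]]}'
python3 -m crank '{"hand":[0,0,0,0,0],"translation":[[0,0,0],[-0.015,0,0],[-0.05,0,0],[-0.09,0,0],[-0.13,0,0]],"dr":[[0,0,0],[0,0,0],[0,0,0],[0,0,0],[0,0,0]]}'
python3 -m crank '{"hand":[0,0,0,0,0],"translation":[[-0.03,0,0.02],[-0.05,0,0.04],[-0.05,0,0.04],[-0.05,0,0.04],[-0.05,0,0.04]],"dr":[[0,0,0],[0,0,0],[0,0,0],[0,0,0],[0,0,0]]}'
python3 - <<'E'
from h import *
np.set_printoptions(precision=4,suppress=True)
w,_=cams.get_image('wrist');c=cams.calibration('wrist');t,d=cams.get_image('top')
o=np.zeros((600,800,3),np.uint8)
o[:600,:500]=cv2.resize(w[0:300,130:380],None,fx=2,fy=2,interpolation=cv2.INTER_CUBIC)
b=cv2.resize(t[150:205,165:290],(300,132));o[:132,500:]=b
cv2.imwrite('pics/w7.png',o)
for P in([.556,.0775,.092],[.5545,.0595,.061]):
    u,v=proj(c,P,True);print((u-130)*2,v*2)
E
```

```text
time_s: 12.95
position: [0.5538, -0.1229, 0.0451]
tool_rot: [[0.0, 1.0, -0.007], [0.0, -0.007, -1.0], [-1.0, 0.0, -0.0]]
ft_force: [-0.1, 0.3, -0.0]
grip_width: 0.085
time_s: 13.45
position: [0.5535, -0.1229, 0.1765]
tool_rot: [[-0.001, 1.0, -0.007], [0.0, -0.007, -1.0], [-1.0, -0.001, -0.0]]
ft_force: [1.1, -0.2, -0.6]
grip_width: 0.0853
time_s: 13.95
position: [0.553, -0.162, 0.2236]
tool_rot: [[-0.002, 1.0, -0.006], [0.002, -0.006, -1.0], [-1.0, -0.002, -0.002]]
ft_force: [-0.2, 0.1, -0.6]
grip_width: 0.0852
263.93742201164434 -116.47059878409544
261.10330589377077 -61.058542029690216
```

View pics/w7.png

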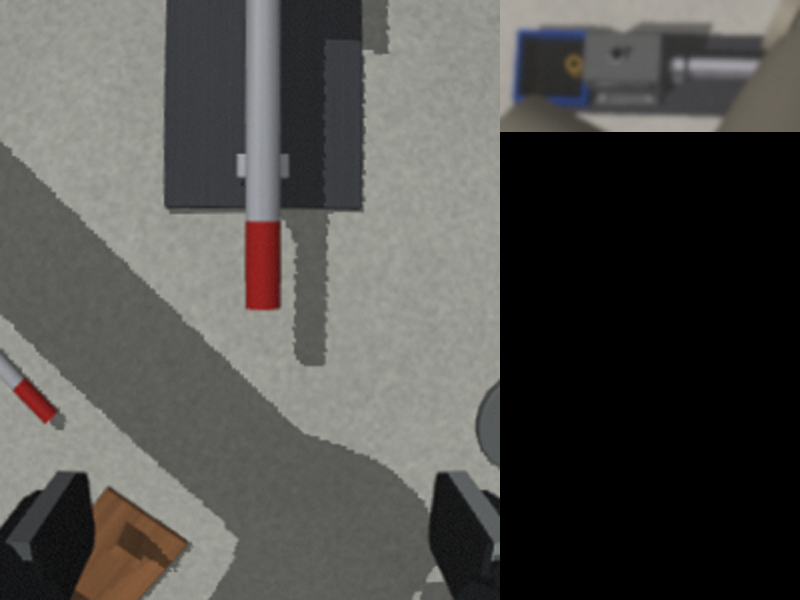

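The rod lies straight on the rail, tail from (262,222) to (262,308). In the top inset the nose at (675,68) stands clear of the housing edge at (661,68), and the sleeve is in the tray at (573,65). I'll hand in.

```bash
python3 -c "
from rig import env,sensors
s=sensors.observe();print(s['time_s'],s['ft_force'],s['qvel']);env.close_job()"
```

```text
14.05 [-0.15688609  0.71799523 -0.10519936] [-0.09514557 -0.16171922 -0.55225128  0.08095316  0.15444333 -0.21071685]
the job is handed in; nothing more can be done
```

I handed the job in at about 14 s, with the sleeve driven out into the tray and the drift back on the guide rail. The rig reports no verdict, so this rests on my own checks.

**What I did**
- I took the drift from the rack and laid it on the rail with its nose about 13 mm in the bore, then let go.
- I gripped it again at the red tail and pushed it through, with sideways force readings of 3 to 8 N at the end of each move.
- I drew it back until the nose was clear of the bore, let go and lifted the arm away.

**Last checks**
- **Sleeve:** it stands upright on the tray floor about 119 mm past the mouth. That was measured before drawing back, and the last picture shows it in the same place.
- **Drift:** it lies straight on the rail at resting height, with its nose about 15–18 mm before the mouth.
- **Robot:** gripper open, no contact force.
- **Bystanders:** nothing I did came near the pillar. I saw part of its foot in the last picture, but did not measure the bystanders again.

**Small disagreements**
- My estimates of the mouth's position along the fixture's y axis differed by about 2–4 mm between views.
- The nose-to-grip distance I worked out from the arm's position was about 6 mm off the one in the picture, so I used the picture.

No check failed.

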